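# Set the bearing press force on its edge thumbwheel and start the press

### The arm

A 6-joint arm with a two-finger parallel gripper is mounted at the origin on the work surface. World frame = base frame: x ahead of the robot, y to its left, z up, the work surface at z = 0. Lengths are in m, angles in degrees, forces in N, time in s.
With the tool pointing down it reaches from about 0.25 to 0.725 m from the base axis. Payload 9.7 kg.
Tool frame: the origin (TCP) lies midway between the tips of the shut fingers; the grasp point (between the pads) lies 19 mm behind it (bot.pinch_z is the distance from the TCP to the grasp point, in m); z points along the fingers, y is the direction in which the jaws open and shut (so a half turn about z gives the same grasp; the last joint's range is limited). The gripper opens to 85 mm and grips with 20 to 120 N. Pads are 22 mm wide; open, the fingers measure 114 mm over their backs; the gripper's body (76 mm by 85 mm) begins 54 mm behind the grasp point. The pads swing forward as they close: fully open they stand 13 mm farther back than shut.
Start: joints at [72.536, 4.979, 10.078, 95.1, 0, 90], TCP at [0.165, 0.525, 0.205] pointing down, gripper open.
Joint ranges: [-179.16, 179.16], [-48.56, 103.87], [-65.8, 70.77], [-126.05, 130.52], [-82.76, 87.17], [-180, 180]. Speed limits (degrees/s): [127.2, 127.2, 147.25, 180, 180, 180].

### API

Orientations are given as [roll, pitch, yaw] about the fixed x, y, z axes, in that order (R = Rz(yaw) Ry(pitch) Rx(roll)).
In Python, from workcell import bot, imaging gives the robot as it stands.
- The arm moves only by the tool servo_tool, never from a script. Its argument "moves" is a list that holds one entry, the list of rows, each a list of 7 numbers: the turn, a rotation vector about the tool's x, y, z in rad, then the shift along the tool's x, y, z in cm, then the finger opening in cm, from 0 to 8.54. A call has 1 to 12 rows; each row shifts and turns the pose as measured when the row begins, along the tool's axes as they then stand; what a row does not reach is not made up. A row lasts 1/12 s, in which the tool goes at most 41.7 mm and 7.16 degrees, less where a joint would pass 70% of its speed; a pose out of reach is approached as far as the arm can. A call is refused whole if a number of a shift passes 4.17 or a number of a turn 0.125, either way. A call with a gripper value outside its range is refused whole. The fingers move at their own pace and stop on an object; "force" is the grip in N (left out, the last holds). Time passes only in rows, so rows that do not move let the fingers close. It gives the time, the measured TCP pose, the force and the opening at its end, in the units of the state.
- bot.get_obs(): the state, without advancing time (a new reading comes with each control period).
- imaging.camera(name): name is "scene" or "top" or "wrist"; returns the picture (480x640x3 uint8, blue, green, red); there is no depth.
- imaging.calibration(name): a dict with "fx", "fy", "cx", "cy" (pixels), "D" ([k1, k2, p1, p2, k3] as OpenCV has them; the pictures are not rectified), "camera_from_world" (4x4, takes a point from world to camera coordinates). Camera axes: x right, y down, z forward; pixel columns grow to the right and rows downward; lengths in m; the calibration is good to about 2 mm. A picture is of the moment at which its call begins: read the wrist's pose just before it. calibration takes no time and is no camera call; for the wrist camera it gives the pose at the moment of the call.
- bot.job_done(): hands the job in, once; it reports no verdict.
The state is a dict: "time": time; "q": joint angles; "qd": joint speeds; "joint_efforts": joint torques, N m; "ee_pos": TCP position; "tcp_rot": TCP orientation; "wrist_force": force on the tool from outside, world axes, zero at the start; "torque": the same for the moment, N m; "opening": finger opening in m.
Only numpy, scipy, OpenCV 4.12 (cv2) and the standard library are available. Lean on these libraries where they do the work, as an engineer would, in place of code of your own. Each camera call takes 0.05 s, during which the arm holds its last target.

### The job

Set the bearing press: gently roll the edge thumbwheel that peeks out of the slot in the console until its needle stands upright, midway between the two prongs of the fork. Only then push the button on the press control box all the way down and let it go, leaving the setting as it is and the loose parts undisturbed.

Things in the scene. Friction and masses are not known exactly. Their poses are not given: they have to be found in the camera images.
- console: Fixed off-white box 160 (x) x 180 (y) x 75 mm high, any yaw up to 0.5; origin at centre of underside, z up, y along its slot. Across the panel at x +35 mm stands a clear guard (dark inner back) 24 x 150 mm, 54 mm high, over a white needle and a fork: two bright upright prongs, 19 mm apart, either side of y 0. The needle is on the wheel's axle, 65 mm long; it cannot be touched, only turned by the wheel.
- slot (a point): Centre of the slot (16 mm wide in x, 62 mm long in y) in the console's top panel, at x -45 mm, panel height, 75 mm above the bench; axes as the console. The thumbwheel's crown is straight above this point. How far it stands out is not measured: 6 to 18 mm above the panel, different each time, so feel for it with a closed fingertip from above. A flat tip drives it only while over the crown.
- thumbwheel (a joint): Angle, rad (-1.4 to 1.4), of the black ribbed wheel (64 mm diameter, 11 mm thick, axle along x) and its needle: 0 = needle upright between the prongs; grows as crown and needle go to +y; starts negative. Stays where left; needs 1.4 N at the rim. Sprung: sinks from 1.5 N at 2.5 N per mm to a hard stop after 3 mm (9 N). Slips under about 3 N of down force, 4 to 8 N rolls it, over 15 N breaks it.
- start_button_top (a point): Centre of the top face of the round push button (32 mm diameter) on the grey control box (90 x 110 mm, 60 mm high) at the right-hand side of the bench press; pushed straight down. The press is a fixed blue C-frame 365 mm high; its head is 110 mm from the button.
- start_button (a joint): How far the button is pushed in, m: 0 released, 0.006 fully down; needs 5 N, springs back when let go.
- bearing_a: loose sealed ball bearing lying flat on the bench, 47 mm diameter, 14 mm high; origin at centre of underside; leave alone
- bearing_b: same kind of bearing lying on the anvil under the press ram; leave alone
- mallet_head: black rubber mallet head standing upright, 66 mm diameter, 90 mm high; origin at centre of underside; leave alone
- seal_ring: flat black rubber seal ring, 60 mm outer diameter, 6 mm high; leave alone
- end_cap: dark steel roller end cap, 60 mm diameter, 24 mm high; leave alone
- spindle: bright steel roller spindle 280 mm long, 23 mm thick, lying in a low twin-block rest, origin at its middle; leave alone

How it is judged:
By the outcome, as a careful person would: the job done as asked, in the order asked, and still so for the second after the job is handed in, with the robot touching nothing.
It also fails if it takes over 48 s, if anything falls off the work surface, if the arm or the gripper's body presses on something with over 40 N, if the wrist force passes 120 N, or if a joint passes its speed limit or range.

## Working session

There is one attempt and no reset: what is moved stays moved. The work goes in short steps, Python scripts to look and compute and a tool call to move; the robot and the scene stay as the last step left them, time stands still between calls to the robot, and variables do not carry over. Pictures are saved under pics/ and viewed, and the job is handed in when it is done.

Besides the shell and the picture viewer there is one more tool, called after ">>>" as name(argument=value, ...), one argument or row to a line, values as JSON. servo_tool: Moves the arm, as the interface text tells. Its arguments: {"type":"object","properties":{"moves":{"type":"array","items":{"type":"array","items":{"type":"array","items":{"type":"number"}}}},"force":{"type":"number"}},"required":["moves"]}

```bash
mkdir -p pics; ls
python3 - <<'E'
from workcell import bot, imaging
import cv2
for n in ["scene","top","wrist"]:
    cv2.imwrite(f"pics/{n}0.png",imaging.camera(n))
    c=imaging.calibration(n); print(n,c)
o=bot.get_obs(); print(o)
E
```

```text
pics
scene {'fx': 450.56176539177727, 'fy': 450.56176539177727, 'cx': 316.83003652639997, 'cy': 235.24363105503713, 'D': array([-0.08465668,  0.        ,  0.        ,  0.        ,  0.        ]), 'camera_from_world': array([[-0.07384307,  0.99722949,  0.00897499,  0.09567412],
       [ 0.72781405,  0.06004156, -0.68314107, -0.35939285],
       [-0.68178729, -0.04391311, -0.73023128,  1.35800917],
       [ 0.        ,  0.        ,  0.        ,  1.        ]])}
top {'fx': 483.7261871051836, 'fy': 483.7261871051836, 'cx': 319.3836597680566, 'cy': 230.68423480075154, 'D': array([-0.03491744,  0.        ,  0.        ,  0.        ,  0.        ]), 'camera_from_world': array([[-0.00194007, -0.99998925, -0.00421206, -0.0340036 ],
       [-0.97813835,  0.00277353, -0.20793673,  0.58116508],
       [ 0.20794618,  0.00371656, -0.97813321,  0.94741987],
       [ 0.        ,  0.        ,  0.        ,  1.        ]])}
wrist {'fx': 420.88158967024214, 'fy': 420.88158967024214, 'cx': 313.678545305212, 'cy': 243.458983126109, 'D': array([0.03040987, 0.        , 0.        , 0.        , 0.        ]), 'came
[... 207 characters left out ...]
 0.        ,  0.        ,  0.        ,  1.        ]])}
{'time': 0.15, 'q': array([7.25371429e+01, 5.00351290e+00, 1.00450201e+01, 9.50985990e+01,
       1.82755066e-04, 9.00016529e+01]), 'qd': array([-0.03939342, -0.05115425,  0.24048162, -0.08966159,  0.05644251,
       -0.06544397]), 'joint_efforts': array([ 8.65114889e-04, -5.20761287e+01,  4.65043759e+01,  1.39342330e-02,
        5.09328379e-05,  3.31357619e-06]), 'ee_pos': array([0.16498902, 0.52446691, 0.20435051]), 'tcp_rot': array([-1.79942908e+02, -1.81107938e-04,  1.62535490e+02]), 'wrist_force': array([-0.4574206 , -0.25747884, -0.3564809 ]), 'torque': array([ 0.01714049, -0.03300701,  0.01016729]), 'opening': 0.08519177666608686}
```

View pics/scene0.png

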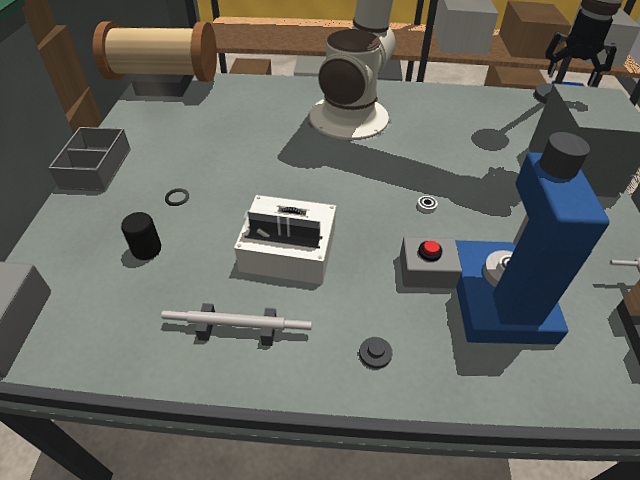

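View pics/top0.png

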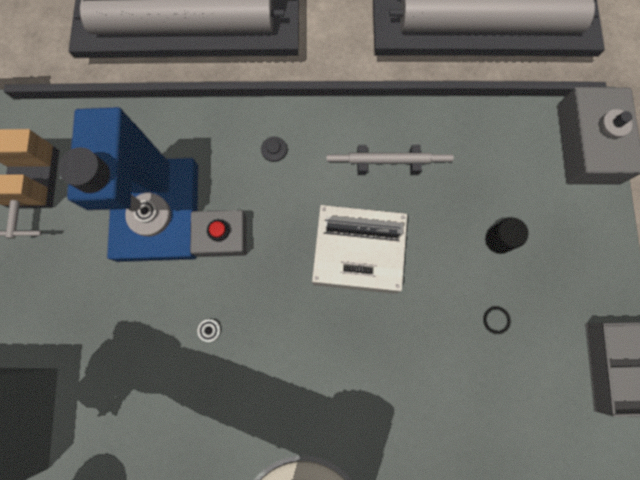

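View pics/wrist0.png

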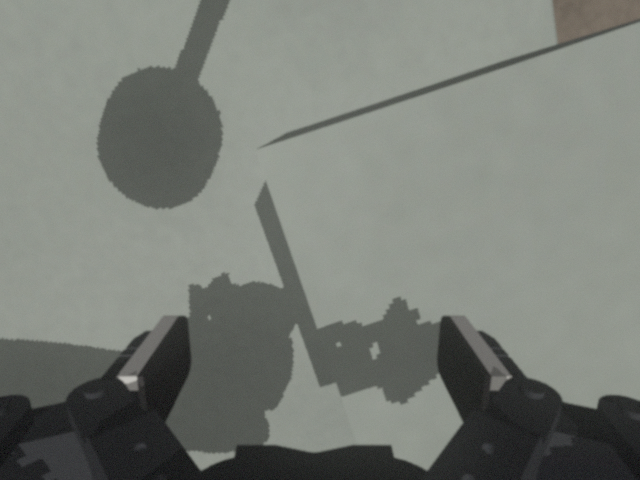

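The scene camera shows the console at (285,240), the red button at (430,250) and the press to its right. In the top view the console is at (360,248), the slot at (358,268) and the button at (217,229). Next I measure them.

```bash
cat > h.py <<'E'
from workcell import bot, imaging
import cv2, numpy as np
def ray(c,uv):
    K=np.array([[c['fx'],0,c['cx']],[0,c['fy'],c['cy']],[0,0,1]])
    p=cv2.undistortPoints(np.array([[uv]],float),K,c['D'])[0,0]
    M=c['camera_from_world'];R=M[:3,:3];t=M[:3,3]
    return -R.T@t, R.T@np.array([p[0],p[1],1])
def onz(c,uv,z):
    o,d=ray(c,uv); return o+d*(z-o[2])/d[2]
def proj(c,P):
    K=np.array([[c['fx'],0,c['cx']],[0,c['fy'],c['cy']],[0,0,1]])
    M=c['camera_from_world']
    return cv2.projectPoints(np.array(P,float).reshape(-1,1,3),cv2.Rodrigues(M[:3,:3])[0],M[:3,3],K,c['D'])[0][:,0]
def st():
    o=bot.get_obs(); print(round(o['time'],2),o['ee_pos'].round(4),o['tcp_rot'].round(2),'F',o['wrist_force'].round(2),o['torque'].round(3),'op',round(o['opening'],4),'q',o['q'].round(1)); return o
E
python3 - <<'E'
from h import *
c=imaging.calibration("top"); im=cv2.imread("pics/top0.png")
m=cv2.inRange(im,(180,180,180),(255,255,255)); m[:180]=0;m[310:]=0;m[:,:290]=0;m[:,430:]=0
m=cv2.morphologyEx(m,cv2.MORPH_CLOSE,np.ones((25,25)))
cs=max(cv2.findContours(m,0,1)[0],key=cv2.contourArea)
b=cv2.boxPoints(cv2.minAreaRect(cs));print(cv2.contourArea(cs),b)
W=np.array([onz(c,p,0.075) for p in b]);print(W.round(4),W.mean(0),[np.linalg.norm(W[i]-W[i-1]).round(4) for i in range(4)])
# slot dark
d=cv2.inRange(im,(0,0,0),(110,110,110));r=np.zeros_like(d);r[255:282,335:385]=255
mm=cv2.moments(d&r,True);s=(mm['m10']/mm['m00'],mm['m01']/mm['m00']);print('slot',s,onz(c,s,.080))
for n,z in(("top",0.07),("scene",.07)):
    i=cv2.imread(f"pics/{n}0.png").astype(int)
    m=((i[...,2]>130)&(i[...,1]<80)&(i[...,0]<80)).astype('u1')
    k=max(cv2.findContours(m,0,1)[0],key=cv2.contourArea)
    (u,v),rad=cv2.minEnclosingCircle(k);cc=imaging.calibration(n)
    print(n,u,v,rad,[onz(cc,(u,v),zz).round(4) for zz in(.06,.07,.08)])
    x,y,w,h=320-100,190,130,100
s=cv2.imread("pics/scene0.png")[180:290,220:350];cv2.imwrite("pics/sc_c.png",cv2.resize(s,None,fx=5,fy=5,interpolation=2))
s=im[195:300,300:420];cv2.imwrite("pics/top_c.png",cv2.resize(s,None,fx=5,fy=5,interpolation=2))
s=cv2.imread("pics/scene0.png")[220:300,390:470];cv2.imwrite("pics/bt_c.png",cv2.resize(s,None,fx=5,fy=5,interpolation=2))
E
```

```text
6443.0 [[312.35883 280.86472]
 [320.21527 204.91881]
 [407.93176 213.99292]
 [400.07532 289.93884]]
[[ 0.4749 -0.0211  0.075 ]
 [ 0.6329 -0.0373  0.075 ]
 [ 0.6129 -0.2189  0.075 ]
 [ 0.4562 -0.197   0.075 ]] [ 0.54424118 -0.11856484  0.075     ] [np.float64(0.1768), np.float64(0.1587), np.float64(0.1827), np.float64(0.1582)]
slot (357.9222797927461, 268.8911917098446) [ 0.49827469 -0.11281113  0.08      ]
top 216.36289978027344 228.51612854003906 7.511042594909668 [array([0.5866, 0.1803, 0.06  ]), array([0.5844, 0.1781, 0.07  ]), array([0.5822, 0.1759, 0.08  ])]
scene 431.5 246.0 7.762187480926514 [array([0.5655, 0.1817, 0.06  ]), array([0.5747, 0.1788, 0.07  ]), array([0.5839, 0.176 , 0.08  ])]
```

View pics/sc_c.png

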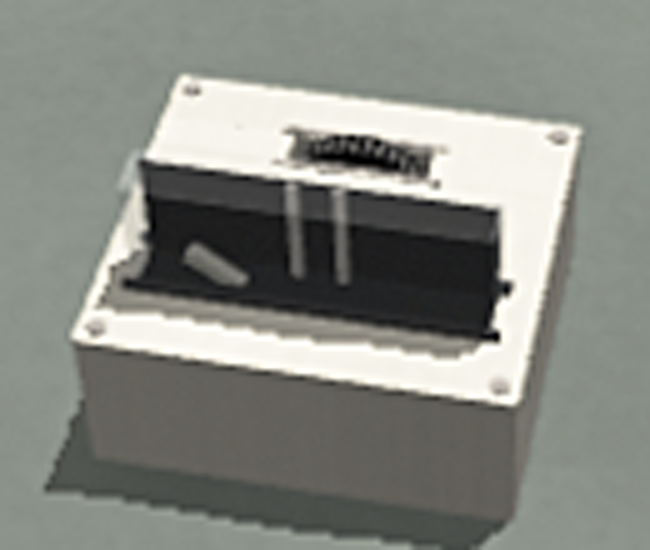

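View pics/top_c.png

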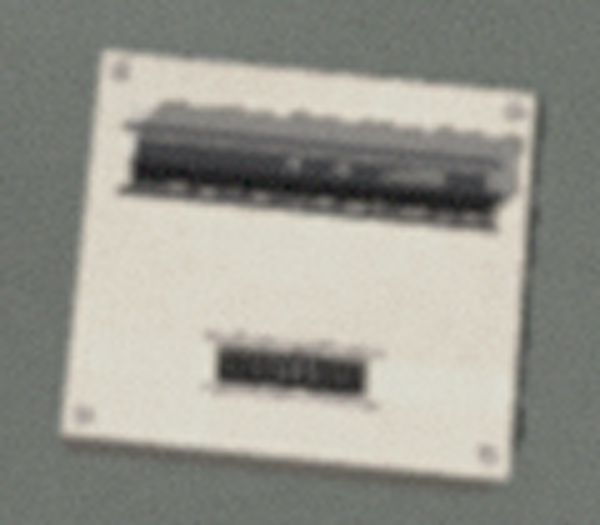

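View pics/bt_c.png

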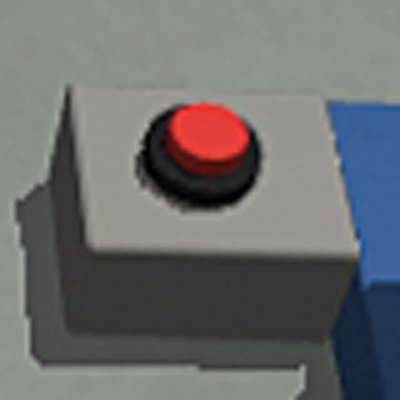

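>>> servo_tool(
  moves=[
    [[0,0,0.125,0,0,0,0],[0,0,0.125,0,0,0,0],[0,0,0.125,0,0,0,0],[0,0,0.125,0,0,0,0],[0,0,0.125,0,0,0,0],[0,0,0.125,0,0,0,0],[0,0,0.125,0,0,0,0],[0,0,0.125,0,0,0,0],[0,0,0.125,0,0,0,0],[0,0,0.125,0,0,0,0],[0,0,0.125,0,0,0,0],[0,0,0,0,0,0,0]],
  ],
  force=20,
)

```text
time: 1.15
ee_pos: [0.1645, 0.5231, 0.2004]
tcp_rot: [-179.9, 0.5, 83.2]
wrist_force: [0.3, -0.4, -0.1]
opening: 0.0001
```

>>> servo_tool(
  moves=[
    [[0,0,0,-3.3,2.2,-0.04,0],[0,0,0,-3.3,2.2,-0.04,0],[0,0,0,-3.3,2.2,-0.04,0],[0,0,0,-3.3,2.2,-0.04,0],[0,0,0,-3.3,2.2,-0.04,0],[0,0,0,-3.3,2.2,-0.04,0],[0,0,0,-3.3,2.2,-0.04,0],[0,0,0,-3.3,2.2,-0.04,0],[0,0,0,-3.3,2.2,-0.04,0],[0,0,0,-3.3,2.2,-0.04,0],[0,0,0,-3.3,2.2,-0.04,0],[0,0,0,-3.3,2.2,-0.04,0]],
  ],
)

```text
time: 2.15
ee_pos: [0.3939, 0.0911, 0.2045]
tcp_rot: [-179.9, 0.7, 87.1]
wrist_force: [0.2, 2.1, -0.2]
opening: -0.0002
```

>>> servo_tool(
  moves=[
    [[0,0,0.015,-3.3,1.9,-0.04,0],[0,0,0.015,-3.3,1.9,-0.04,0],[0,0,0.015,-3.3,1.9,-0.04,0],[0,0,0.015,-3.3,1.9,-0.04,0],[0,0,0.015,-3.3,1.9,-0.04,0],[0,0,0.015,-3.3,1.9,-0.04,0],[0,0,0,0,0,0,0],[0,0,0,0,0,0,0]],
  ],
)

```text
time: 2.82
ee_pos: [0.4961, -0.1348, 0.2074]
tcp_rot: [-179.9, 0.7, 83.2]
wrist_force: [0.5, -0.6, -0.3]
opening: -0.0001
```

Run:
```python
from h import *
st()
c=imaging.calibration("wrist");im=imaging.camera("wrist");cv2.imwrite("pics/w1.png",im)
np.save("w1.npy",c['camera_from_world'])
print(proj(c,[[.499,-.113,.085],[.499,-.113,.075]]))
```

```text
2.82 [ 0.4961 -0.1348  0.2074] [-179.94    0.69   83.25] F [ 0.51 -0.57 -0.31] [ 0.026 -0.012 -0.022] op -0.0001 q [-14.8   0.    5.2  95.2  -0.7  82. ]
[[313.0403606  190.12459079]
 [313.06994166 187.63795301]]
```

View pics/w1.png

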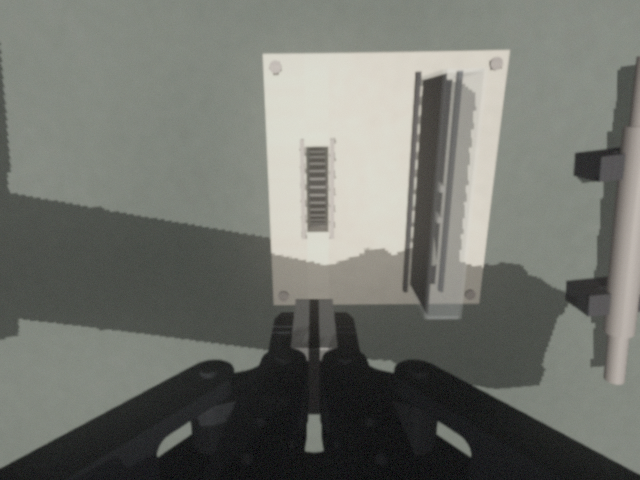

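The slot is centred at about (317,190) and the projection predicted (313,190). That puts the wheel about 2 mm further in +x than the top-view estimate, and the yaw is aligned. I descend to just above it.

>>> servo_tool(
  moves=[
    [[-0.012,0,0,0.7,0.1,2.4,0],[0,0,0,0.7,0.1,2.4,0],[0,0,0,0,0,2.4,0],[0,0,0,0,0,1.5,0],[0,0,0,0,0,0.8,0],[0,0,0,0,0,0,0],[0,0,0,0,0,0,0]],
  ],
)

```text
time: 3.45
ee_pos: [0.4992, -0.115, 0.1104]
tcp_rot: [179.2, 0.7, 84.5]
wrist_force: [-0.5, -0.7, -0.2]
opening: -0.0001
```

Run:
```python
from h import *
st()
```

```text
3.45 [ 0.4992 -0.115   0.1104] [179.18   0.7   84.49] F [-0.55 -0.71 -0.18] [-0.006 -0.012 -0.047] op -0.0001 q [-12.6  -2.   -7.5  83.6  -0.6  82.9]
```

>>> servo_tool(
  moves=[
    [[0.014,0.012,0.02,-0.7,0.05,0.5,0],[0,0,0,0,0,0.5,0],[0,0,0,0,0,0,0]],
  ],
)

```text
time: 3.7
ee_pos: [0.5003, -0.1219, 0.1029]
tcp_rot: [179.8, -0.0, 83.4]
wrist_force: [-0.5, -0.0, -0.3]
opening: -0.0003
```

>>> servo_tool(
  moves=[
    [[0,0,0,0,0,0.4,0],[0,0,0,0,0,0.3,0],[0,0,0,0,0,0,0]],
  ],
)

```text
time: 3.95
ee_pos: [0.5011, -0.1227, 0.0963]
tcp_rot: [179.7, -0.0, 83.4]
wrist_force: [0.7, 0.7, -0.1]
opening: 0.0002
```

>>> servo_tool(
  moves=[
    [[0,0,0,0,0,0.15,0],[0,0,0,0,0,0,0]],
  ],
)

```text
time: 4.12
ee_pos: [0.5011, -0.1227, 0.0947]
tcp_rot: [179.7, -0.0, 83.4]
wrist_force: [0.3, 0.5, 1.2]
opening: -0.0004
```

>>> servo_tool(
  moves=[
    [[0,0,0,0,0,0.15,0],[0,0,0,0,0,0,0]],
  ],
)

```text
time: 4.28
ee_pos: [0.5011, -0.1227, 0.0932]
tcp_rot: [179.7, -0.0, 83.4]
wrist_force: [-0.3, 0.2, -0.4]
opening: 0.0
```

Noise is about 1 N. Continuing down.

>>> servo_tool(
  moves=[
    [[0,0,0,0,0,0.12,0],[0,0,0,0,0,0,0]],
  ],
)

```text
time: 4.45
ee_pos: [0.5012, -0.1226, 0.092]
tcp_rot: [179.7, -0.0, 83.4]
wrist_force: [-0.3, -0.2, 0.1]
opening: -0.0004
```

>>> servo_tool(
  moves=[
    [[0,0,0,0,0,0.12,0],[0,0,0,0,0,0,0]],
  ],
)

```text
time: 4.62
ee_pos: [0.5012, -0.1226, 0.0907]
tcp_rot: [179.7, -0.0, 83.4]
wrist_force: [-0.3, 0.5, 0.5]
opening: -0.0003
```

>>> servo_tool(
  moves=[
    [[0,0,0,0,0,0.12,0],[0,0,0,0,0,0,0]],
  ],
)

```text
time: 4.78
ee_pos: [0.5012, -0.1226, 0.0894]
tcp_rot: [179.7, -0.0, 83.4]
wrist_force: [-0.8, -0.1, 0.6]
opening: 0.0001
```

>>> servo_tool(
  moves=[
    [[0,0,0,0.2,0,0.12,0],[0,0,0,0,0,0,0]],
  ],
)

```text
time: 4.95
ee_pos: [0.5015, -0.1205, 0.0881]
tcp_rot: [179.7, -0.0, 83.4]
wrist_force: [-0.0, 0.2, 0.1]
opening: -0.0
```

>>> servo_tool(
  moves=[
    [[0,0,0,0,0,0.12,0],[0,0,0,0,0,0,0]],
  ],
)

```text
time: 5.12
ee_pos: [0.5015, -0.1203, 0.0867]
tcp_rot: [179.7, -0.0, 83.4]
wrist_force: [0.1, -0.4, -0.5]
opening: -0.0
```

>>> servo_tool(
  moves=[
    [[0,0,0,0,0,0.12,0],[0,0,0,0,0,0,0]],
  ],
)

```text
time: 5.28
ee_pos: [0.5015, -0.1203, 0.0854]
tcp_rot: [179.7, -0.0, 83.4]
wrist_force: [0.8, 0.0, -0.6]
opening: -0.0003
```

>>> servo_tool(
  moves=[
    [[0,0,0,0,0,0.12,0],[0,0,0,0,0,0,0]],
  ],
)

```text
time: 5.45
ee_pos: [0.5015, -0.1203, 0.0841]
tcp_rot: [179.7, -0.0, 83.4]
wrist_force: [-0.7, -0.4, 0.8]
opening: 0.0002
```

>>> servo_tool(
  moves=[
    [[0,0,0,0,0,0.12,0],[0,0,0,0,0,0,0]],
  ],
)

```text
time: 5.62
ee_pos: [0.5015, -0.1204, 0.0827]
tcp_rot: [179.7, -0.0, 83.4]
wrist_force: [-0.3, 0.6, -0.1]
opening: 0.0002
```

>>> servo_tool(
  moves=[
    [[0,0,0,0,0,0.1,0],[0,0,0,0,0,0,0]],
  ],
)

```text
time: 5.78
ee_pos: [0.5015, -0.1204, 0.0816]
tcp_rot: [179.7, -0.0, 83.4]
wrist_force: [1.6, 0.1, -0.2]
opening: 0.0001
```

>>> servo_tool(
  moves=[
    [[0,0,0,0,0,0.1,0],[0,0,0,0,0,0,0]],
  ],
)

```text
time: 5.95
ee_pos: [0.5015, -0.1204, 0.0805]
tcp_rot: [179.7, -0.0, 83.4]
wrist_force: [-0.0, 0.0, -0.4]
opening: 0.0001
```

Run:
```python
from h import *
st()
cv2.imwrite("pics/w2.png",imaging.camera("wrist"));st()
```

```text
5.95 [ 0.5015 -0.1204  0.0805] [ 1.7968e+02 -2.0000e-02  8.3380e+01] F [-0.03  0.   -0.36] [0.013 0.031 0.009] op 0.0001 q [-13.5  -0.7  -9.5  80.9   0.1  83.1]
6.0 [ 0.5015 -0.1204  0.0806] [ 1.7967e+02 -2.0000e-02  8.3380e+01] F [ 0.1  -0.94  0.01] [-0.032 -0.04  -0.01 ] op -0.0003 q [-13.5  -0.7  -9.5  80.9   0.1  83.1]
```

View pics/w2.png

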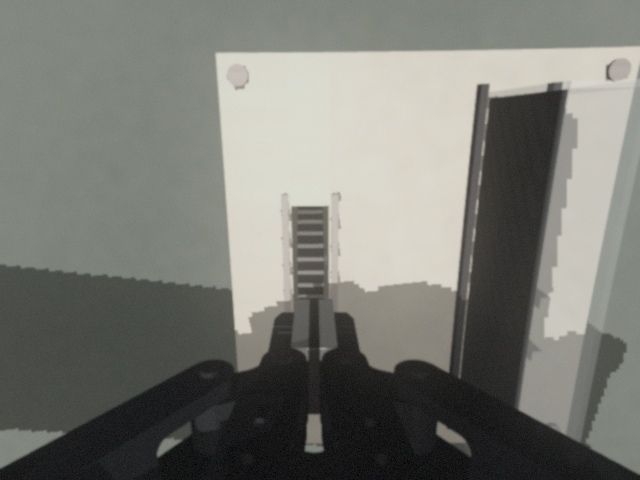

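Run:
```python
from h import *
c=imaging.calibration("wrist");o=bot.get_obs();p=o['ee_pos']
ex=np.array([.993,-.115,0]);ey=np.array([.115,.993,0])
print('tcp',proj(c,[p,p+.011*ey,p-.011*ey, p+.01*ex]))
print('slot end from image', [onz(c,uv,.075).round(4) for uv in((310,206),(310,195),(284,194),(335,194))])
```

```text
tcp [[311.67354648 290.97929663]
 [311.64431406 267.0322059 ]
 [311.70143064 314.13692078]
 [334.77587323 290.93169174]]
slot end from image [array([ 0.5051, -0.0843,  0.075 ]), array([ 0.5056, -0.0797,  0.075 ]), array([ 0.4949, -0.078 ,  0.075 ]), array([ 0.516 , -0.0805,  0.075 ])]
```

Run:
```python
from h import *
im=cv2.imread("pics/w2.png");cv2.imwrite("pics/w2c.png",cv2.resize(im[180:370,240:390],None,fx=4,fy=4,interpolation=2)[:600])
cv2.imwrite("pics/w2d.png",cv2.resize(cv2.convertScaleAbs(im[180:370,240:390],alpha=2.5),None,fx=3,fy=3,interpolation=2))
im=imaging.camera("scene");cv2.imwrite("pics/s2.png",im)
cv2.imwrite("pics/s2c.png",cv2.resize(im[150:290,220:350],None,fx=4,fy=4,interpolation=2))
```

```text
(no output)
```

View pics/w2d.png

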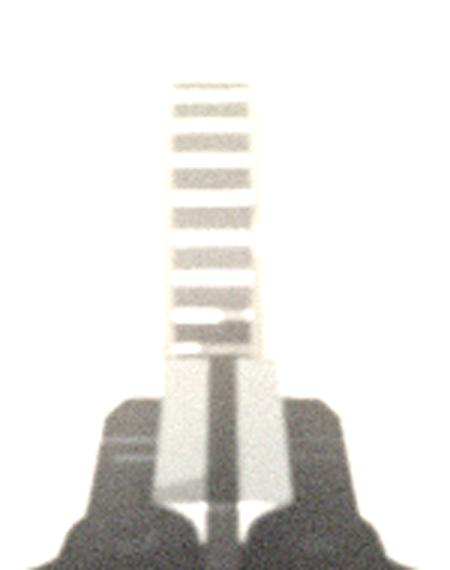

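View pics/s2c.png

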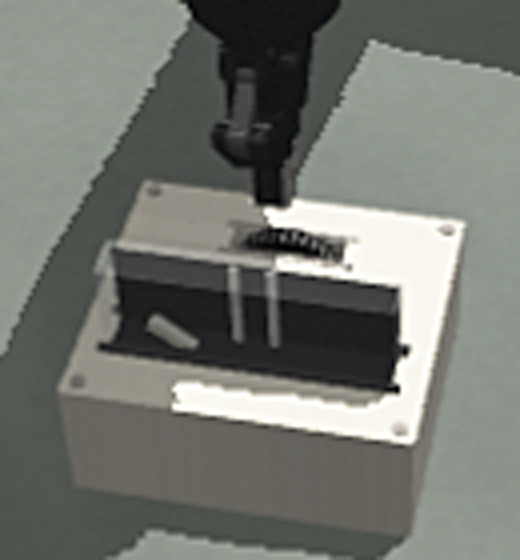

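Run:
```python
from h import *
cs=imaging.calibration("scene");cw=imaging.calibration("wrist");p=st()['ee_pos']
print(proj(cs,[p,[.5005,-.113,.081],p+[0,0,.01],p+[0,0,.02]]))
ex=np.array([.993,-.115,0]);ey=np.array([.115,.993,0])
for h in(0,.005,.01,.015,.02):print(h,[ (onz(cs,uv,.0805+h)-p)@np.c_[ex,ey] for uv in((283,201),(293,202))],((onz(cw,(314,298),.0805+h)-p)@np.c_[ex,ey]).round(4))
```

```text
6.05 [ 0.5016 -0.1204  0.0807] [ 1.7966e+02 -2.0000e-02  8.3380e+01] F [-0.72  0.45  0.07] [ 0.03   0.077 -0.002] op -0.0001 q [-13.5  -0.7  -9.5  80.9   0.1  83.1]
[[288.42397355 208.71920141]
 [291.9217187  208.46558848]
 [288.25152816 205.29823688]
 [288.07674483 201.82548843]]
0 [array([-0.02159433, -0.01724134]), array([-0.02274529,  0.00479691])] [ 0.001  -0.0034]
0.005 [array([-0.01634869, -0.0157191 ]), array([-0.01749099,  0.00615339])] [ 0.001  -0.0012]
0.01 [array([-0.01110304, -0.01419686]), array([-0.01223669,  0.00750987])] [0.0009 0.0011]
0.015 [array([-0.00585739, -0.01267463]), array([-0.00698239,  0.00886636])] [0.0009 0.0033]
0.02 [array([-0.00061175, -0.01115239]), array([-0.00172809,  0.01022284])] [0.0008 0.0055]
```

The wheel matches its projection in both views, but the fingertip appears higher than the reported TCP. I'll keep feeling downward and let contact settle it.

>>> servo_tool(
  moves=[
    [[0,0,0,0,0,0.12,0],[0,0,0,0,0,0,0]],
  ],
)

```text
time: 6.22
ee_pos: [0.5016, -0.1204, 0.0795]
tcp_rot: [179.7, -0.0, 83.4]
wrist_force: [-0.5, 0.4, 0.2]
opening: -0.0003
```

>>> servo_tool(
  moves=[
    [[0,0,0,0,0,0.12,0],[0,0,0,0,0,0,0]],
  ],
)

```text
time: 6.38
ee_pos: [0.5017, -0.1204, 0.0782]
tcp_rot: [179.6, -0.0, 83.4]
wrist_force: [0.5, -0.6, -0.5]
opening: -0.0003
```

>>> servo_tool(
  moves=[
    [[0,0,0,0,0,0.12,0],[0,0,0,0,0,0,0]],
  ],
)

```text
time: 6.55
ee_pos: [0.5017, -0.1204, 0.0769]
tcp_rot: [179.7, -0.0, 83.4]
wrist_force: [-0.4, 0.3, -0.1]
opening: 0.0001
```

>>> servo_tool(
  moves=[
    [[0,0,0,0,0,0.12,0],[0,0,0,0,0,0,0]],
  ],
)

```text
time: 6.72
ee_pos: [0.5017, -0.1204, 0.0755]
tcp_rot: [179.7, -0.0, 83.4]
wrist_force: [-0.4, 0.3, -0.2]
opening: -0.0005
```

>>> servo_tool(
  moves=[
    [[0,0,0,0,0,0.12,0],[0,0,0,0,0,0,0]],
  ],
)

```text
time: 6.88
ee_pos: [0.5017, -0.1204, 0.0742]
tcp_rot: [179.7, -0.0, 83.4]
wrist_force: [0.2, 0.4, 0.3]
opening: 0.0001
```

Run:
```python
from h import *
p=st()['ee_pos']
im=imaging.camera("scene");cv2.imwrite("pics/s3c.png",cv2.resize(im[170:240,250:340],None,fx=8,fy=8,interpolation=2))
im=imaging.camera("wrist");cv2.imwrite("pics/w3.png",im)
cs=imaging.calibration("scene")
ex=np.array([.993,-.115,0]);ey=np.array([.115,.993,0])
a=proj(cs,[p+.0085*ex+s*.011*ey+[0,0,h] for h in(0,.01,.02,.03) for s in(-1,1)]);print(((a-[250,170])*8).round())
```

```text
6.88 [ 0.5017 -0.1204  0.0742] [ 1.7965e+02 -2.0000e-02  8.3380e+01] F [0.21 0.37 0.29] [-0.016 -0.004  0.015] op 0.0001 q [-13.5  -0.6 -10.1  80.1   0.1  83.1]
[[261. 344.]
 [341. 355.]
 [259. 317.]
 [340. 328.]
 [257. 289.]
 [339. 300.]
 [256. 261.]
 [338. 272.]]
```

View pics/s3c.png

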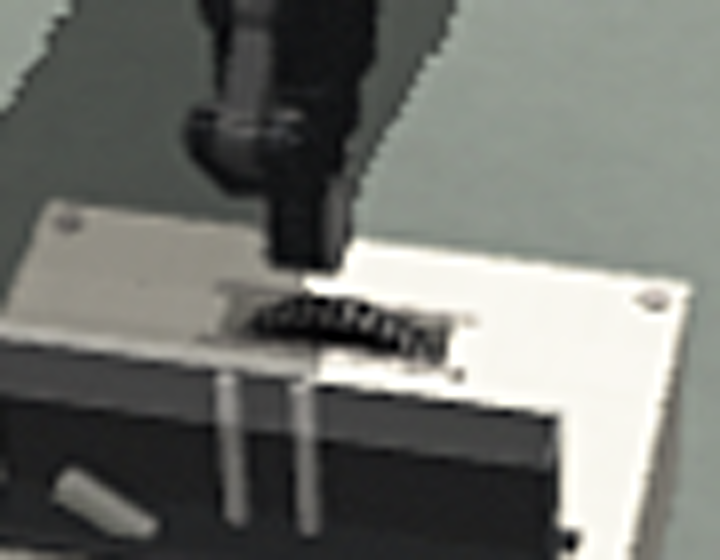

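View pics/w3.png

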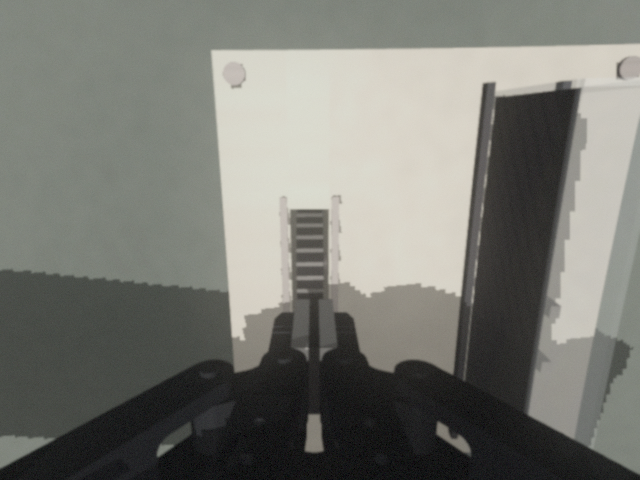

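Seen in the scene view, the tip's lower edge is at crop (310,270). That is about 27 mm above the reported TCP, and the crown is at crop (320,293). I continue down and feel for contact.

>>> servo_tool(
  moves=[
    [[0,0,0,0,0,0.2,0],[0,0,0,0,0,0.15,0],[0,0,0,0,0,0,0]],
  ],
)

```text
time: 7.23
ee_pos: [0.5019, -0.1204, 0.0707]
tcp_rot: [179.6, -0.0, 83.4]
wrist_force: [-0.3, -1.0, 0.2]
opening: 0.0003
```

>>> servo_tool(
  moves=[
    [[0,0,0,0,0,0.12,0],[0,0,0,0,0,0,0]],
  ],
)

```text
time: 7.4
ee_pos: [0.5019, -0.1205, 0.0692]
tcp_rot: [179.6, -0.0, 83.4]
wrist_force: [0.7, 0.1, 0.2]
opening: 0.0002
```

>>> servo_tool(
  moves=[
    [[0,0,0,0,0,0.12,0],[0,0,0,0,0,0,0]],
  ],
)

```text
time: 7.57
ee_pos: [0.5018, -0.1204, 0.0679]
tcp_rot: [179.6, -0.0, 83.4]
wrist_force: [-0.6, -0.3, 0.1]
opening: 0.0002
```

Run:
```python
from h import *
cs=imaging.calibration("scene")
a=proj(cs,[[.5005,-.113,z] for z in(.075,.081,.087,.093)]);print(((a-[250,170])*8).round())
```

```text
[[336. 324.]
 [335. 308.]
 [335. 291.]
 [334. 275.]]
```

>>> servo_tool(
  moves=[
    [[0,0,0,0,0,0.12,0],[0,0,0,0,0,0,0]],
  ],
)

```text
time: 7.73
ee_pos: [0.5018, -0.1204, 0.0665]
tcp_rot: [179.6, -0.0, 83.4]
wrist_force: [-0.6, 0.4, -0.3]
opening: 0.0003
```

>>> servo_tool(
  moves=[
    [[0,0,0,0,0,0.12,0],[0,0,0,0,0,0,0]],
  ],
)

```text
time: 7.9
ee_pos: [0.5019, -0.1204, 0.0652]
tcp_rot: [179.6, -0.0, 83.4]
wrist_force: [0.1, -1.0, -0.5]
opening: 0.0001
```

>>> servo_tool(
  moves=[
    [[0,0,0,0,0,0.12,0],[0,0,0,0,0,0,0]],
  ],
)

```text
time: 8.07
ee_pos: [0.5019, -0.1205, 0.0639]
tcp_rot: [179.6, -0.0, 83.4]
wrist_force: [0.3, -0.1, -0.2]
opening: -0.0002
```

>>> servo_tool(
  moves=[
    [[0,0,0,0,0,0.12,0],[0,0,0,0,0,0,0]],
  ],
)

```text
time: 8.23
ee_pos: [0.5019, -0.1205, 0.0626]
tcp_rot: [179.6, -0.0, 83.4]
wrist_force: [0.3, -0.0, 0.3]
opening: -0.0003
```

>>> servo_tool(
  moves=[
    [[0,0,0,0,0,0.12,0],[0,0,0,0,0,0,0]],
  ],
)

```text
time: 8.4
ee_pos: [0.5019, -0.1204, 0.0612]
tcp_rot: [179.6, -0.0, 83.4]
wrist_force: [0.5, 0.3, -0.1]
opening: 0.0002
```

Run:
```python
from h import *
st()
im=imaging.camera("scene");cv2.imwrite("pics/s4c.png",cv2.resize(im[170:240,250:340],None,fx=8,fy=8,interpolation=2))
```

```text
8.4 [ 0.5019 -0.1204  0.0612] [ 1.7963e+02 -1.0000e-02  8.3380e+01] F [ 0.52  0.27 -0.09] [-0.005 -0.033  0.002] op 0.0002 q [-13.5  -0.4 -11.4  78.7   0.1  83.1]
```

View pics/s4c.png

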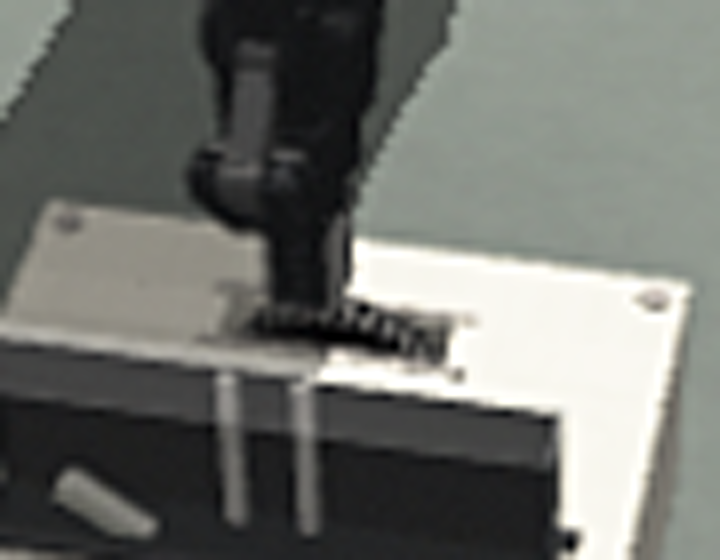

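>>> servo_tool(
  moves=[
    [[0,0,0,0,0,0.08,0],[0,0,0,0,0,0,0]],
  ],
)

```text
time: 8.62
ee_pos: [0.502, -0.1205, 0.0606]
tcp_rot: [179.6, -0.0, 83.4]
wrist_force: [0.6, -0.9, -0.2]
opening: 0.0001
```

>>> servo_tool(
  moves=[
    [[0,0,0,0,0,0.08,0],[0,0,0,0,0,0,0]],
  ],
)

```text
time: 8.78
ee_pos: [0.5021, -0.1205, 0.0598]
tcp_rot: [179.6, -0.0, 83.4]
wrist_force: [-0.5, -0.9, -0.0]
opening: -0.0002
```

>>> servo_tool(
  moves=[
    [[0,0,0,0,0,0.08,0],[0,0,0,0,0,0,0]],
  ],
)

```text
time: 8.95
ee_pos: [0.502, -0.1205, 0.0589]
tcp_rot: [179.6, -0.0, 83.4]
wrist_force: [-0.6, -0.2, -0.9]
opening: -0.0001
```

>>> servo_tool(
  moves=[
    [[0,0,0,0,-0.1,0.08,0],[0,0,0,0,0,0,0]],
  ],
)

```text
time: 9.12
ee_pos: [0.501, -0.1204, 0.0579]
tcp_rot: [179.6, -0.0, 83.4]
wrist_force: [-0.4, 0.5, 0.1]
opening: 0.0
```

>>> servo_tool(
  moves=[
    [[0,0,0,0,0,0.08,0],[0,0,0,0,0,0,0]],
  ],
)

```text
time: 9.28
ee_pos: [0.5009, -0.1204, 0.0571]
tcp_rot: [179.6, -0.0, 83.4]
wrist_force: [-0.7, 1.2, -0.2]
opening: 0.0001
```

>>> servo_tool(
  moves=[
    [[0,0,0,0,0,0.08,0],[0,0,0,0,0,0,0]],
  ],
)

```text
time: 9.45
ee_pos: [0.5009, -0.1204, 0.0562]
tcp_rot: [179.6, -0.0, 83.4]
wrist_force: [-0.3, -0.2, -0.9]
opening: 0.0003
```

>>> servo_tool(
  moves=[
    [[0,0,0,0,0,0.08,0],[0,0,0,0,0,0,0]],
  ],
)

```text
time: 9.62
ee_pos: [0.5011, -0.1204, 0.0555]
tcp_rot: [179.6, -0.0, 83.4]
wrist_force: [-0.1, -0.3, 0.9]
opening: 0.0001
```

>>> servo_tool(
  moves=[
    [[0,0,0,0,0,0.08,0],[0,0,0,0,0,0,0]],
  ],
)

```text
time: 9.78
ee_pos: [0.5011, -0.1204, 0.055]
tcp_rot: [179.6, -0.0, 83.4]
wrist_force: [-0.8, 0.8, 1.7]
opening: -0.0003
```

Run:
```python
from h import *
st()
im=imaging.camera("scene");cv2.imwrite("pics/s5c.png",cv2.resize(im[170:240,250:340],None,fx=8,fy=8,interpolation=2))
im=imaging.camera("wrist");cv2.imwrite("pics/w5c.png",cv2.resize(cv2.convertScaleAbs(im[180:370,240:390],alpha=1.5),None,fx=3,fy=3,interpolation=2))
```

```text
9.78 [ 0.5011 -0.1204  0.055 ] [ 1.7958e+02 -1.0000e-02  8.3380e+01] F [-0.76  0.79  1.65] [ 0.05   0.19  -0.006] op -0.0003 q [-13.5  -0.5 -12.1  77.9   0.1  83.1]
```

View pics/s5c.png

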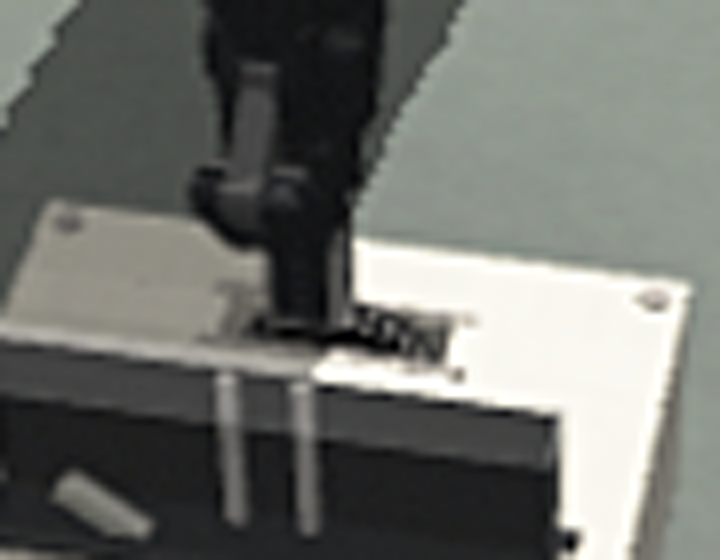

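View pics/w5c.png

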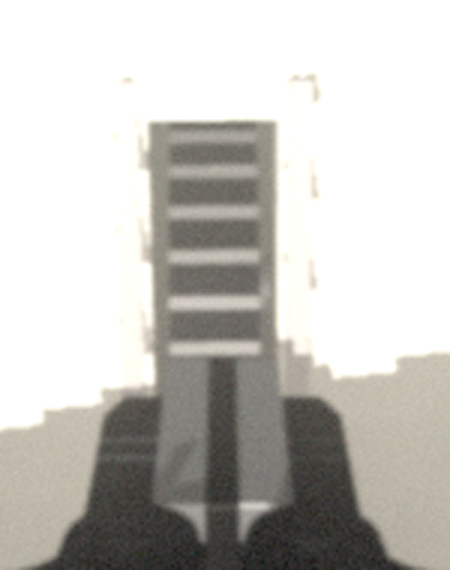

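Contact has started: Fz is 1.7 N at a reported z of 0.055. I press on to about 6 N.

>>> servo_tool(
  moves=[
    [[0,0,0,0,0,0.1,0],[0,0,0,0,0,0.02,0]],
  ],
)

```text
time: 10.05
ee_pos: [0.5012, -0.1204, 0.0542]
tcp_rot: [179.6, -0.0, 83.4]
wrist_force: [-2.1, 1.1, 4.6]
opening: 0.0004
```

>>> servo_tool(
  moves=[
    [[0,0,0,0,0,0.06,0],[0,0,0,0,0,0.03,0]],
  ],
)

```text
time: 10.22
ee_pos: [0.5012, -0.1204, 0.0537]
tcp_rot: [179.5, -0.0, 83.4]
wrist_force: [-1.3, 0.2, 4.9]
opening: -0.0001
```

>>> servo_tool(
  moves=[
    [[0,0,0,0.2,0,0.05,0],[0,0,0,0.2,0,0.04,0],[0,0,0,0.2,0,0.04,0]],
  ],
)

```text
time: 10.47
ee_pos: [0.5018, -0.1154, 0.0532]
tcp_rot: [179.5, 0.1, 83.3]
wrist_force: [-3.0, -1.7, 6.6]
opening: 0.0
```

Run:
```python
from h import *
st()
im=imaging.camera("scene");cv2.imwrite("pics/s6c.png",cv2.resize(im[180:270,230:340],None,fx=6,fy=6,interpolation=2))
```

```text
10.47 [ 0.5018 -0.1154  0.0532] [1.795e+02 1.100e-01 8.333e+01] F [-2.97 -1.65  6.62] [-0.291  0.627  0.002] op 0.0 q [-12.9  -0.6 -12.4  77.6  -0.1  83.8]
```

View pics/s6c.png

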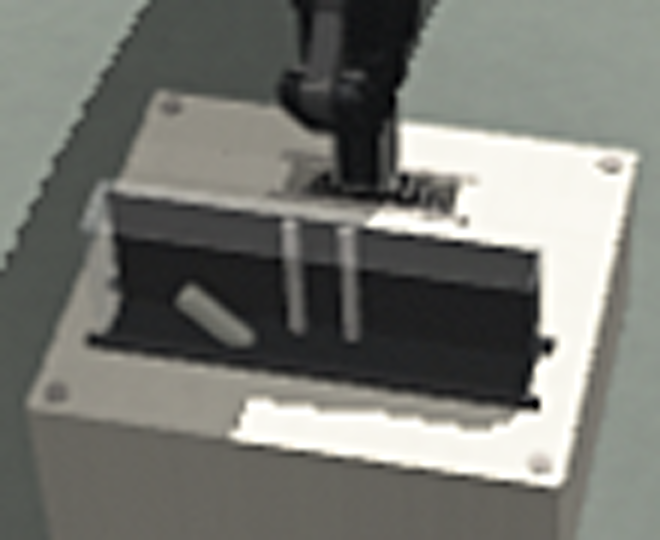

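```bash
cat >> h.py <<'E'
Y=-0.117;EX=np.array([np.cos(Y),np.sin(Y),0]);EY=np.array([-np.sin(Y),np.cos(Y),0]);O=np.array([.5445,-.1185,0])
def plane(c,uv,x):
    o,d=ray(c,uv); s=(x-(o-O)@EX)/(d@EX); p=o+s*d-O; return np.array([p@EY,p[2]])
def needle(im,x=.035,box=(205,255,240,320)):
    c=imaging.calibration("scene")
    r0,r1,c0,c1=box
    g=cv2.cvtColor(im,cv2.COLOR_BGR2GRAY)
    m=np.zeros_like(g);m[r0:r1,c0:c1]=(g[r0:r1,c0:c1]>85)
    # keep only inside guard window in local coords
    for v,u in zip(*np.nonzero(m)):
        p=plane(c,(u,v),x)
        if not(abs(p[0])<.068 and .079<p[1]<.125): m[v,u]=0
    n,l,s,ce=cv2.connectedComponentsWithStats(m)
    for i in range(1,n):
        if s[i,4]<8: continue
        v,u=np.nonzero(l==i); w=g[v,u].astype(float)
        P=np.array([plane(c,(a,b),x) for a,b in zip(u,v)])*1000
        q,sv,vt=np.linalg.svd(P-P.mean(0),full_matrices=False)
        print(s[i],'mean',P.mean(0).round(1),'axis ang',round(np.arctan2(vt[0,0]*np.sign(vt[0,1]),abs(vt[0,1])),3),'len',np.ptp((P-P.mean(0))@vt[0]).round(1))
    return m
E
python3 - <<'E'
from h import *
for f in("pics/scene0.png",None):
    im=cv2.imread(f) if f else imaging.camera("scene")
    if f is None: cv2.imwrite("pics/s7.png",im)
    m=needle(im);print()
    cv2.imwrite("pics/m.png",cv2.resize(m[180:270,230:340]*255,None,fx=6,fy=6))
E
```

```text
[277 219   3  16  31] mean [ -8.  106.3] axis ang 0.007 len 42.3
[286 221   4  16  29] mean [ 10.7 105.8] axis ang 0.014 len 43.2
[257 229  10   5  23] mean [-46.6  83.2] axis ang -1.278 len 19.2

[277 219   3  16  33] mean [ -8.1 105.3] axis ang 0.017 len 42.3
[286 221   4  16  33] mean [ 10.7 106.8] axis ang 0.015 len 43.2
[260 228  10   6  32] mean [-39.5  85.2] axis ang -0.975 len 19.6
```

View pics/m.png

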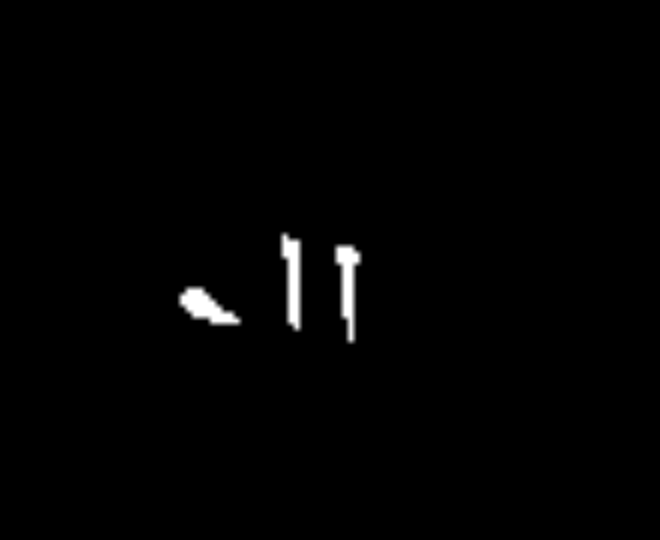

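The fork prongs sit at local y -8.0 and +10.7 mm, so the centre is +1.35 mm. The needle moved from mean (-46.6, 83) to (-39.5, 85), so it is rolling. I continue the stroke.

>>> servo_tool(
  moves=[
    [[0,0,0,0.2,-0.03,0.03,0],[0,0,0,0.2,-0.03,0.02,0],[0,0,0,0.2,0,0.02,0]],
  ],
)

```text
time: 10.82
ee_pos: [0.5024, -0.1103, 0.0537]
tcp_rot: [179.4, 0.2, 83.3]
wrist_force: [-2.9, -0.5, 5.6]
opening: 0.0
```

>>> servo_tool(
  moves=[
    [[0,0,0,0.2,-0.03,0.03,0],[0,0,0,0.2,0,0.03,0]],
  ],
)

```text
time: 10.98
ee_pos: [0.5028, -0.1069, 0.0537]
tcp_rot: [179.3, 0.3, 83.3]
wrist_force: [-2.4, -0.9, 4.8]
opening: -0.0001
```

Run:
```python
from h import *
needle(imaging.camera("scene"));st()
```

```text
[277 219   3  16  33] mean [ -8.1 105.3] axis ang 0.017 len 42.3
[286 221   4  16  33] mean [ 10.7 106.8] axis ang 0.015 len 43.2
[266 225  10  10  47] mean [-26.3  91.2] axis ang -0.51 len 28.1
11.03 [ 0.5028 -0.1066  0.0537] [179.34   0.32  83.26] F [-1.99 -0.62  5.41] [-0.211  0.452 -0.037] op -0.0 q [-11.8  -0.9 -12.7  77.5  -0.3  84.9]
```

The needle is at about -0.6 rad. I lift, go back and start a second stroke.

>>> servo_tool(
  moves=[
    [[0,0,0,0,0,-0.4,0],[0,0,0,0,0,-0.3,0],[0.011,0.005,0,-0.7,-0.05,0,0],[0,0,0,-0.7,0,0,0],[0,0,0,0,0,0,0]],
  ],
)

```text
time: 11.45
ee_pos: [0.5006, -0.1214, 0.0607]
tcp_rot: [-180.0, 0.0, 83.3]
wrist_force: [-0.2, 0.2, 0.3]
opening: 0.0002
```

Run:
```python
from h import *
im=imaging.camera("scene");needle(im);st();cv2.imwrite("pics/s8c.png",cv2.resize(im[180:270,230:340],None,fx=6,fy=6,interpolation=2))
```

```text
[277 219   3  16  33] mean [ -8.1 105.3] axis ang 0.017 len 42.3
[286 221   4  16  33] mean [ 10.7 106.8] axis ang 0.015 len 43.2
[266 224  11  11  51] mean [-25.   92.2] axis ang -0.481 len 30.4
11.5 [ 0.5006 -0.1211  0.0607] [-1.7996e+02 -1.0000e-02  8.3310e+01] F [0.18 0.21 0.33] [0.017 0.008 0.005] op 0.0003 q [-13.6  -0.1 -11.1  79.    0.   83.1]
```

View pics/s8c.png

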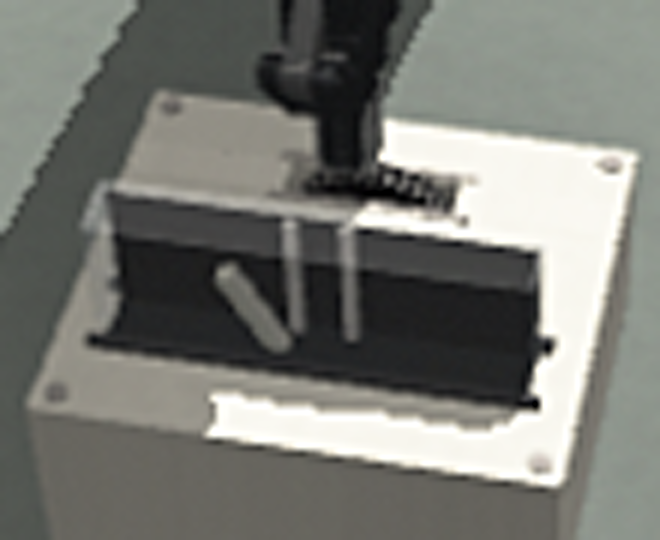

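>>> servo_tool(
  moves=[
    [[0,0,0,0.05,0.03,0.3,0],[0,0,0,0,0,0.2,0],[0,0,0,0,0,0.12,0],[0,0,0,0,0,0.05,0],[0,0,0,0,0,0.03,0]],
  ],
)

```text
time: 11.92
ee_pos: [0.5011, -0.1211, 0.0534]
tcp_rot: [180.0, -0.0, 83.2]
wrist_force: [-1.8, 0.3, 6.2]
opening: -0.0001
```

>>> servo_tool(
  moves=[
    [[0,0,0,0.2,-0.03,0.04,0],[0,0,0,0.2,-0.03,0.03,0],[0,0,0,0.2,0,0.03,0]],
  ],
)

```text
time: 12.17
ee_pos: [0.5018, -0.1158, 0.0539]
tcp_rot: [179.9, 0.1, 83.2]
wrist_force: [-2.2, -1.3, 4.1]
opening: -0.0005
```

>>> servo_tool(
  moves=[
    [[0,0,0,0.2,-0.03,0.03,0],[0,0,0,0.2,-0.03,0.03,0]],
  ],
)

```text
time: 12.33
ee_pos: [0.5021, -0.1119, 0.0541]
tcp_rot: [179.8, 0.2, 83.2]
wrist_force: [0.1, -1.7, 4.6]
opening: -0.0001
```

Run:
```python
from h import *
im=imaging.camera("scene");needle(im);st();cv2.imwrite("pics/s9c.png",cv2.resize(im[180:270,230:340],None,fx=6,fy=6,interpolation=2))
```

```text
[274 219   7  17  66] mean [-10.2 101.1] axis ang 0.013 len 45.3
[286 221   4  16  33] mean [ 10.7 106.8] axis ang 0.015 len 43.2
12.38 [ 0.5021 -0.1116  0.054 ] [179.76   0.18  83.23] F [ 1.2  -0.52  4.66] [-0.291  0.046 -0.006] op 0.0002 q [-12.4  -0.4 -12.2  78.   -0.2  84.3]
```

View pics/s9c.png

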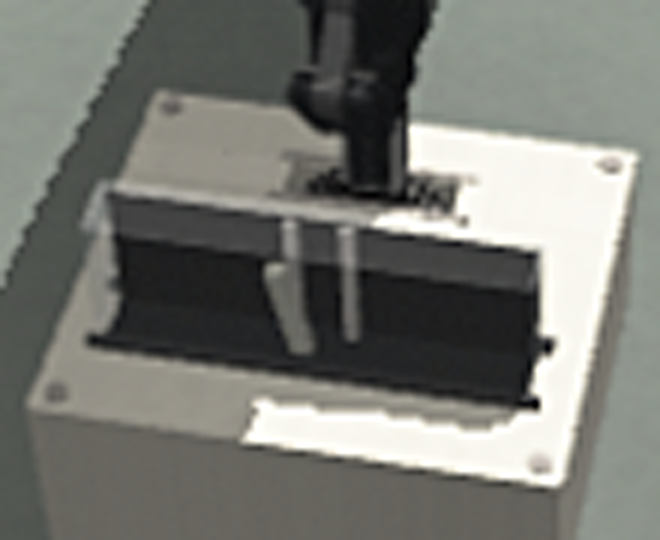

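Run:
```python
from h import *
c=imaging.calibration("scene")
for x in(.03,.035,.04):
  print(x,[(plane(c,(u/6+230-.4,v/6+180-.4),x)*1000).round(1) for u,v in((274,265),(302,350),(290,225),(298,330),(347,230),(352,338))])
```

```text
0.03 [array([-15.6, 105.2]), array([-8.1, 65.2]), array([ -9.1, 125.1]), array([-9., 75.]), array([ 10.1, 126.6]), array([ 9.8, 75.1])]
0.035 [array([-14. , 110.5]), array([-6.6, 70.9]), array([ -7.5, 130.3]), array([-7.5, 80.6]), array([ 11.5, 131.7]), array([11.2, 80.6])]
0.04 [array([-12.4, 115.8]), array([-5. , 76.5]), array([ -5.9, 135.4]), array([-5.9, 86.2]), array([ 12.9, 136.8]), array([12.6, 86.2])]
```

Plane fits put the prongs at x≈30 mm with their centre at y≈+0.5. They put the needle at x≈38.5 mm with an angle of about -0.2 rad, so about 6.5 mm of roll is left.

>>> servo_tool(
  moves=[
    [[0,0,0,0.2,-0.03,0.04,0],[0,0,0,0.15,-0.03,0.04,0]],
  ],
)

```text
time: 12.55
ee_pos: [0.5025, -0.108, 0.0537]
tcp_rot: [179.7, 0.2, 83.2]
wrist_force: [1.3, -2.6, 4.4]
opening: 0.0002
```

Run:
```python
from h import *
im=imaging.camera("scene");needle(im,.0385);st();cv2.imwrite("pics/s10c.png",cv2.resize(im[205:255,260:310],None,fx=12,fy=12,interpolation=2))
```

```text
[277 221   6  16  59] mean [ -4.8 101.2] axis ang -0.062 len 42.8
[286 222   4  15  30] mean [ 11.7 108.9] axis ang 0.023 len 40.6
12.6 [ 0.5025 -0.1078  0.0537] [179.68   0.2   83.24] F [ 0.48 -0.76  5.62] [-0.275 -0.125  0.029] op -0.0002 q [-12.   -0.5 -12.3  77.9  -0.2  84.7]
```

View pics/s10c.png

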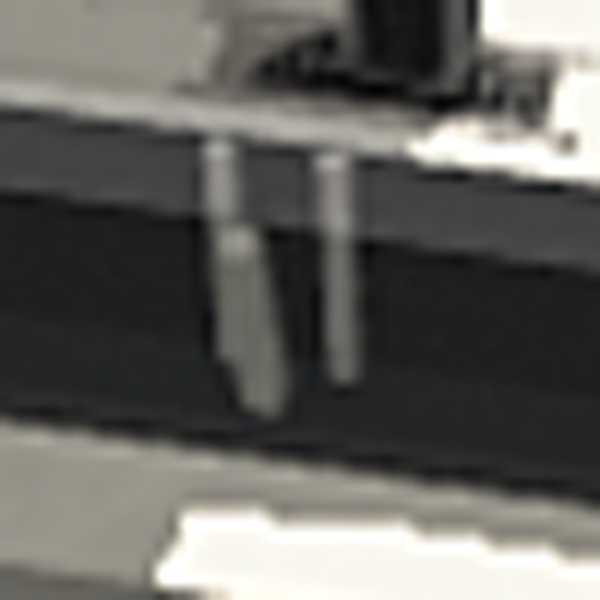

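Run:
```python
from h import *
c=imaging.calibration("scene")
for x in(.030,.0385):
  print(x,[(plane(c,(u/12+260-.46,v/12+205-.46),x)*1000).round(1) for u,v in((243,228),(264,405),(218,150),(230,360),(333,160),(345,375))])
```

```text
0.03 [array([ -6.2, 107.7]), array([-4.8, 64.9]), array([ -9.5, 125.2]), array([-10.2,  75. ]), array([  9.8, 126.7]), array([ 9.9, 75.5])]
0.0385 [array([ -3.6, 116.7]), array([-2.2, 74.5]), array([ -6.8, 133.9]), array([-7.5, 84.4]), array([ 12.2, 135.4]), array([12.3, 84.9])]
```

>>> servo_tool(
  moves=[
    [[0,0,0,0.15,-0.02,0.03,0],[0,0,0,0.02,0,0.02,0]],
  ],
)

```text
time: 12.77
ee_pos: [0.5029, -0.1059, 0.0535]
tcp_rot: [179.6, 0.2, 83.2]
wrist_force: [-0.3, -0.7, 5.7]
opening: 0.0002
```

Run:
```python
from h import *
im=imaging.camera("scene");needle(im,.0385);st();cv2.imwrite("pics/s11c.png",cv2.resize(im[205:255,260:310],None,fx=12,fy=12,interpolation=2))
```

```text
[277 221   7  16  76] mean [ -3.1 101.6] axis ang -0.058 len 42.5
[286 222   4  15  30] mean [ 11.7 108.9] axis ang 0.023 len 40.6
12.82 [ 0.5029 -0.1059  0.0535] [179.62   0.21  83.25] F [-0.1  -1.01  6.29] [-0.179  0.191 -0.047] op 0.0004 q [-11.8  -0.6 -12.4  77.8  -0.2  85. ]
```

View pics/s11c.png

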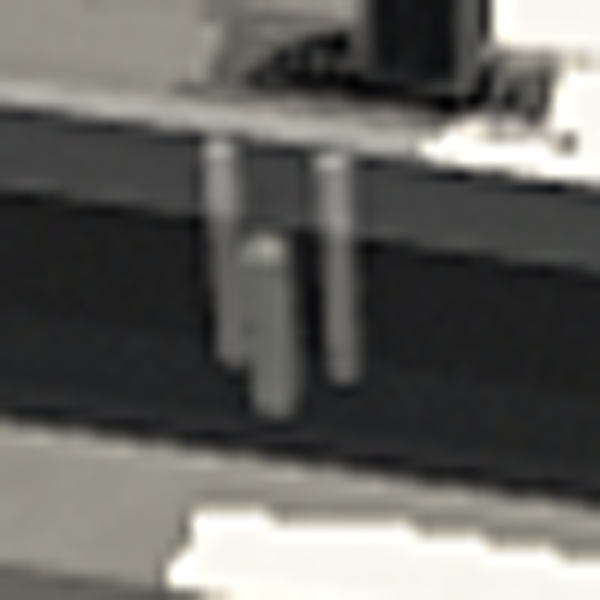

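```bash
cat >> h.py <<'E'
def fine(im):
    c=imaging.calibration("scene")
    g=cv2.cvtColor(im,cv2.COLOR_BGR2GRAY).astype(float)
    for r in range(216,242):
        seg=g[r,270:296]; print(r,''.join('%4d'%v for v in seg))
E
python3 - <<'E'
from h import *
c=imaging.calibration("scene")
print([(plane(c,(u/12+260-.46,v/12+205-.46),.0385)*1000).round(1) for u,v in((267,236),(270,300),(275,405))])
fine(imaging.camera("scene"))
E
```

```text
[array([  0.4, 115.7]), array([1.000e-01, 1.005e+02]), array([-0.2, 74.9])]
216   61  61  59  58  56  53  51 107 126  94  92 120 130 149 158 158 156 158 165 168 176 175 174 176 168 185
217   66  65  65  64  63  62  70 148 165 110  61  56  55  54  54  69  91 119 135 130 146 157 158 159 159 236
218   67  68  67  68  67  65  68 123 141 103  66  63  64  64  61  56 126 170 150  85  50  51  72  78  93 113
219   67  68  67  67  67  66  57 122 144 107  70  65  66  67  66  60 100 133 125  82  59  64  62  62  59  53
220   70  70  70  68  68  66  58 122 144 116  76  62  65  64  65  62  89 130 129  84  62  67  68  66  66  65
221   71  71  68  69  68  66  62 120 142 115  75  62  65  67  67  60  91 130 129  85  62  66  67  67  68  67
222   32  38  46  57  64  59  61 105 134 112  73  65  66  69  71  66  92 133 134  87  63  68  67  67  67  67
223   27  28  27  24  25  23  18  73 104  90  61  63  62  68  71  66  90 129 141  97  65  71  71  71  68  70
224   32  31  31  29  30  29  23  65  96  85  68  93  92  68  40  30  54 103 124  85  64  73  70  68  68  72
225   31  31  32  30  33  31  24  53  92  8
[... 1109 characters left out ...]
81  45  27  71 102  82  45  34  34  29  32  33
236   37  37  37  37  37  37  37  36  34  29  35  90 105 105  82  45  31  54  89  69  39  35  37  39  35  36
237   35  36  35  36  36  37  37  36  37  33  26  91 109 108  81  43  33  32  30  33  34  36  38  36  37  37
238   38  39  40  38  37  36  36  36  34  36  30  86 104 106  71  36  37  36  37  36  37  38  36  38  37  37
239   43  43  44  40  42  42  39  40  38  37  35  54  74  82  53  33  34  36  35  36  37  37  36  36  37  36
240   29  28  34  37  41  44  47  43  43  45  42  38  35  34  35  36  39  36  36  36  37  37  35  37  36  35
241   87  68  62  64  53  37  34  29  28  34  35  41  43  44  45  44  44  42  42  39  41  38  38  38  38  36
```

Needle and prongs are now parallel, with the needle tip at y≈+0.4 and its base at -0.2 mm, an angle of about +0.01 rad. I lift off and verify.

>>> servo_tool(
  moves=[
    [[0,0,0,0,0,-0.4,0],[0,0,0,0,0,-1,0],[0,0,0,0,0,-3,0],[0,0,0,0,0,-3,0],[0,0,0,0,0,-2,0],[0,0,0,0,0,0,0]],
  ],
)

```text
time: 13.37
ee_pos: [0.4992, -0.1034, 0.1497]
tcp_rot: [-179.9, 0.0, 83.3]
wrist_force: [1.2, 0.4, 0.5]
opening: 0.0
```

Run:
```python
from h import *
st()
im=imaging.camera("scene");needle(im,.0385);cv2.imwrite("pics/s12c.png",cv2.resize(im[205:255,260:310],None,fx=12,fy=12,interpolation=2))
c=imaging.calibration("wrist");im=imaging.camera("wrist");cv2.imwrite("pics/w12.png",im);np.save("w12.npy",c['camera_from_world'])
im=imaging.camera("top");cv2.imwrite("pics/t12c.png",cv2.resize(im[195:300,300:420],None,fx=6,fy=5,interpolation=2));cv2.imwrite("pics/t12.png",im)
```

```text
13.37 [ 0.4992 -0.1034  0.1497] [-1.7987e+02  3.0000e-02  8.3310e+01] F [1.15 0.4  0.52] [ 0.021 -0.062 -0.005] op 0.0 q [-11.7  -1.2  -2.4  88.9  -0.   85. ]
[277 221   7  16  78] mean [ -3.  102.3] axis ang -0.032 len 42.5
[286 222   4  15  30] mean [ 11.7 108.9] axis ang 0.023 len 40.6
```

View pics/s12c.png

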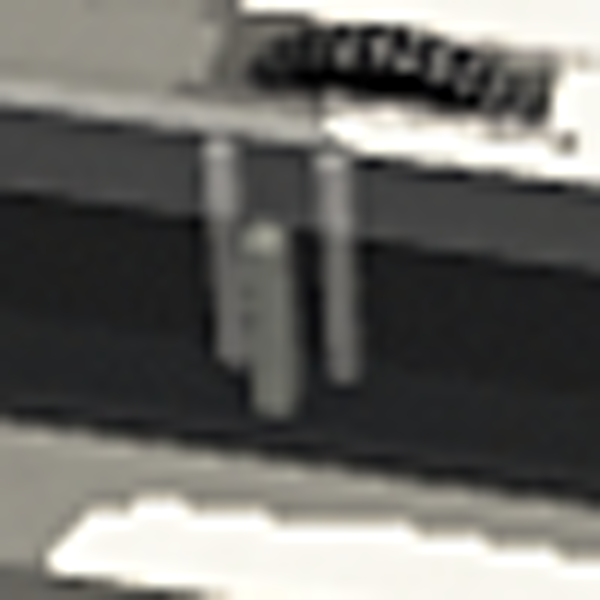

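View pics/w12.png

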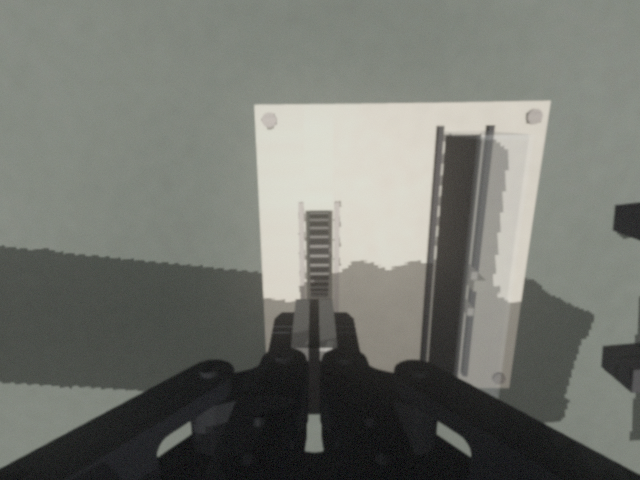

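Run:
```python
from h import *
im=cv2.imread("pics/w12.png");cv2.imwrite("pics/w12c.png",cv2.resize(cv2.convertScaleAbs(im[240:350,430:520],alpha=1.3),None,fx=6,fy=5,interpolation=2))
c=imaging.calibration("wrist");c['camera_from_world']=np.load("w12.npy")
L=lambda x,y,z:O+x*EX+y*EY+[0,0,z]
a=proj(c,[L(.0385,0,.116),L(.03,-.0095,.127),L(.03,.0095,.127),L(.0385,0,.075)]);print(a.round(1),((a-[430,240])*[6,5]).round())
t=imaging.calibration("top");a=proj(t,[L(.0385,0,.116),L(.03,-.0095,.127),L(.03,.0095,.127),L(.0385,0,.075)]);print(((a-[300,195])*[6,5]).round())
```

```text
[[480.  284.2]
 [468.8 310.7]
 [472.9 274.4]
 [454.3 258.3]] [[300. 221.]
 [233. 353.]
 [258. 172.]
 [146.  91.]]
[[382. 145.]
 [411. 162.]
 [353. 157.]
 [372. 167.]]
```

View pics/w12c.png

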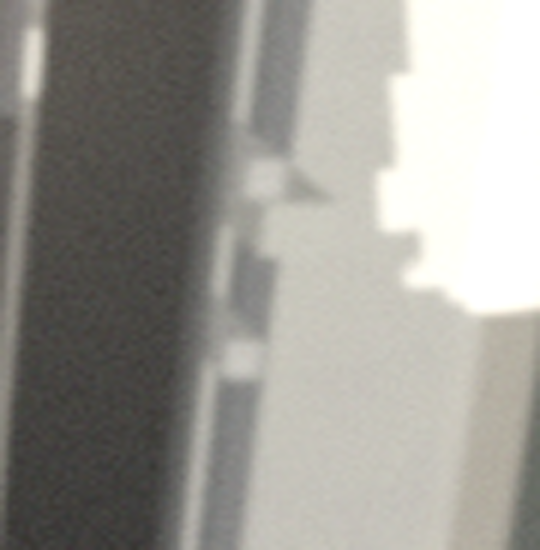

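View pics/t12c.png

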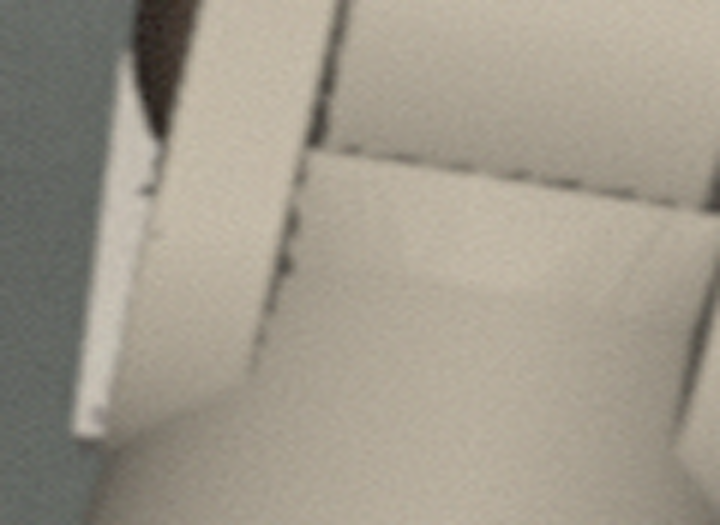

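The wrist view shows the prong tips where predicted: crop (265,178) and (238,358) against predicted (258,172) and (233,353). The needle is light on light there. I rotate so the camera stays clear of the press, then move toward the button.

>>> servo_tool(
  moves=[
    [[0,0,-0.12,0,0,-0.5,0],[0,0,-0.125,0,0,-0.5,0],[0,0,-0.125,0,0,-0.1,0],[0,0,-0.125,0,0,0,0],[0,0,-0.125,0,0,0,0],[0,0,-0.125,0,0,0,0],[0,0,-0.125,0,0,0,0],[0,0,-0.125,0,0,0,0],[0,0,-0.125,0,0,0,0],[0,0,-0.125,0,0,0,0],[0,0,-0.125,0,0,0,0],[0,0,-0.125,0,0,0,0]],
  ],
)

```text
time: 14.52
ee_pos: [0.4891, -0.1006, 0.1373]
tcp_rot: [179.9, -2.1, 169.2]
wrist_force: [0.0, 0.1, 0.0]
opening: -0.0001
```

>>> servo_tool(
  moves=[
    [[0,-0.018,0,-0.6,3.9,-0.3,0],[0,-0.018,0,-0.6,3.9,-0.2,0],[0,0,0,-0.6,3.9,-0.1,0],[0,0,0,-0.6,3.9,-0.1,0],[0,0,0,-0.6,3.9,-0.1,0],[0,0,0,-0.6,3.9,-0.1,0],[0,0,0,0,0,0,0]],
  ],
)

```text
time: 15.1
ee_pos: [0.5635, 0.1302, 0.1339]
tcp_rot: [-179.9, -0.9, 169.6]
wrist_force: [1.4, 0.7, 0.3]
opening: 0.0001
```

Run:
```python
from h import *
st()
c=imaging.calibration("wrist");im=imaging.camera("wrist");cv2.imwrite("pics/w13.png",im);np.save("w13.npy",c['camera_from_world'])
print(proj(c,[[.583,.177,.079]]))
im=imaging.camera("top");cv2.imwrite("pics/t13.png",im);cv2.imwrite("pics/t13c.png",cv2.resize(im[205:245,310:415],None,fx=7,fy=7,interpolation=2))
im=imaging.camera("scene");cv2.imwrite("pics/s13.png",im)
```

```text
15.1 [0.5635 0.1302 0.1339] [-179.9    -0.92  169.57] F [1.42 0.69 0.27] [-0.005 -0.082  0.015] op 0.0001 q [12.9  9.   6.6 88.5  0.3 23.3]
[[403.48030791 272.23115581]]
```

View pics/w13.png

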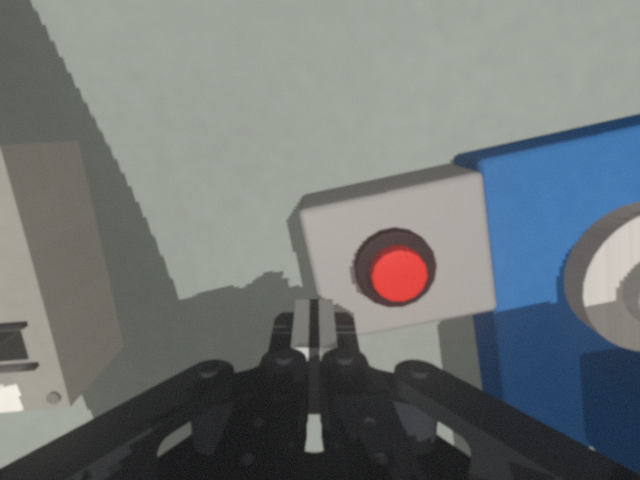

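View pics/t13c.png

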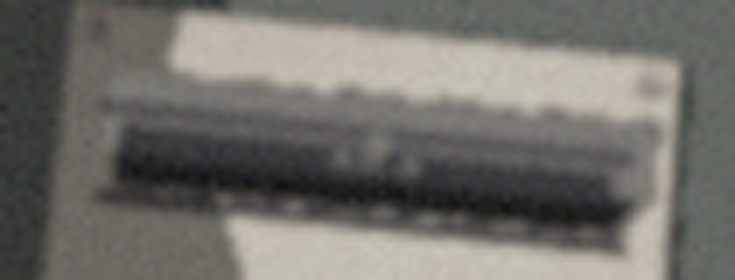

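View pics/s13.png

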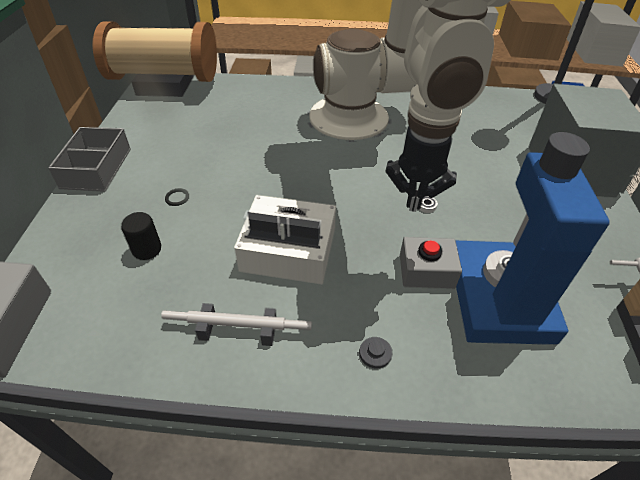

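The top view puts the needle tip at 376 with the prong tips at 342 and 412 (midpoint 377), so the needle is upright. The button is at (399,274) in the wrist view, close to the predicted (403,272). I move over it and descend.

>>> servo_tool(
  moves=[
    [[0,-0.016,0,-0.55,2.4,0,0],[0,0,0,-0.55,2.4,0,0],[0,0,0,0,0,0,0],[0,0,0,0,0,2.5,0],[0,0,0,0,0,2.0,0],[0,0,0,0,0,1.0,0],[0,0,0,0,0,0,0]],
  ],
)

```text
time: 15.83
ee_pos: [0.5805, 0.16, 0.0769]
tcp_rot: [-179.6, -0.1, 168.8]
wrist_force: [-1.1, -0.2, 0.3]
opening: -0.0002
```

Run:
```python
from h import *
st()
c=imaging.calibration("wrist");im=imaging.camera("wrist");cv2.imwrite("pics/w14.png",im)
im=imaging.camera("scene");cv2.imwrite("pics/s14c.png",cv2.resize(im[150:300,380:530],None,fx=4,fy=4,interpolation=2))
```

```text
15.83 [0.5805 0.16   0.0769] [-1.7965e+02 -6.0000e-02  1.6875e+02] F [-1.11 -0.25  0.34] [-0.018  0.044  0.04 ] op -0.0002 q [15.6 11.7  3.5 82.  -0.3 26.8]
```

View pics/s14c.png

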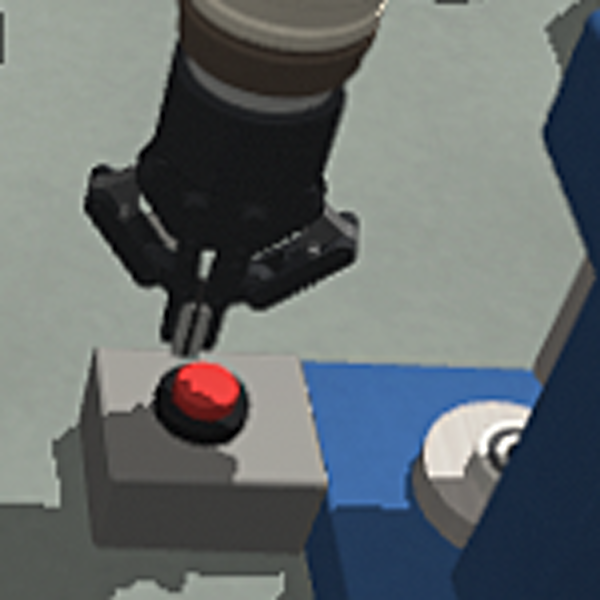

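View pics/w14.png

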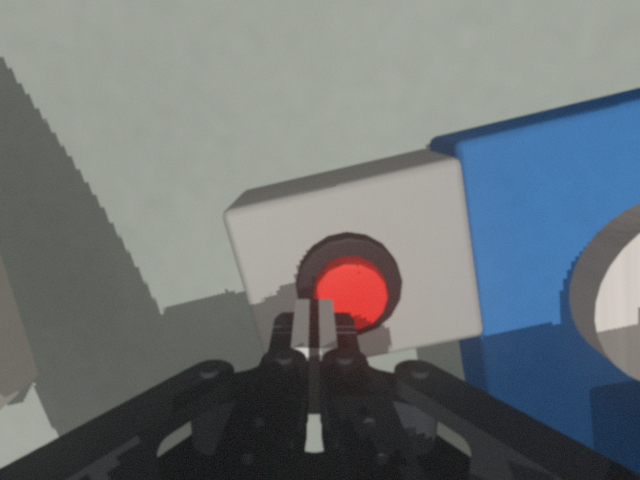

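>>> servo_tool(
  moves=[
    [[-0.005,0,0,0,1.5,0,0],[0,0,0,0,0.1,0.7,0],[0,0,0,0,0,0.7,0],[0,0,0,0,0,0.3,0],[0,0,0,0,0,0,0]],
  ],
)

```text
time: 16.35
ee_pos: [0.5869, 0.177, 0.0653]
tcp_rot: [179.8, 0.4, 168.7]
wrist_force: [-0.6, -1.4, 0.0]
opening: 0.0
```

>>> servo_tool(
  moves=[
    [[0,0,0,0.35,-0.1,0.4,0],[0,0,0,0,0,0.3,0],[0,0,0,0,0,0,0]],
  ],
)

```text
time: 16.6
ee_pos: [0.5828, 0.1765, 0.0576]
tcp_rot: [179.8, 0.4, 168.7]
wrist_force: [-0.6, -0.3, 0.1]
opening: -0.0001
```

>>> servo_tool(
  moves=[
    [[0,0,0,0,0,0.2,0],[0,0,0,0,0,0,0]],
  ],
)

```text
time: 16.77
ee_pos: [0.5827, 0.1765, 0.0555]
tcp_rot: [179.8, 0.4, 168.7]
wrist_force: [0.4, 0.2, 1.3]
opening: 0.0
```

>>> servo_tool(
  moves=[
    [[0,0,0,0,0,0.2,0],[0,0,0,0,0,0,0]],
  ],
)

```text
time: 16.93
ee_pos: [0.5829, 0.1765, 0.0539]
tcp_rot: [179.8, 0.4, 168.7]
wrist_force: [-1.4, -0.4, 2.8]
opening: -0.0001
```

>>> servo_tool(
  moves=[
    [[0,0,0,0,0,0.2,0],[0,0,0,0,0,0,0]],
  ],
)

```text
time: 17.1
ee_pos: [0.5831, 0.1766, 0.0524]
tcp_rot: [179.8, 0.5, 168.7]
wrist_force: [-1.3, 0.9, 3.6]
opening: -0.0001
```

>>> servo_tool(
  moves=[
    [[0,0,0,0,0,0.2,0],[0,0,0,0,0,0.1,0]],
  ],
)

```text
time: 17.27
ee_pos: [0.5832, 0.1766, 0.0499]
tcp_rot: [179.8, 0.5, 168.7]
wrist_force: [-1.7, -0.7, 4.7]
opening: -0.0002
```

>>> servo_tool(
  moves=[
    [[0,0,0,0,0,0.15,0],[0,0,0,0,0,0.1,0]],
  ],
)

```text
time: 17.43
ee_pos: [0.5833, 0.1766, 0.0496]
tcp_rot: [179.7, 0.6, 168.7]
wrist_force: [-4.9, -1.8, 11.3]
opening: 0.0
```

Hard stop: the force jumped to 11 N after about 6 mm of travel. I hold briefly with a little more force, then look.

>>> servo_tool(
  moves=[
    [[0,0,0,0,0,0.15,0],[0,0,0,0,0,0.15,0],[0,0,0,0,0,0.15,0]],
  ],
)

```text
time: 17.68
ee_pos: [0.5834, 0.1767, 0.0495]
tcp_rot: [179.6, 0.7, 168.7]
wrist_force: [-6.0, -1.4, 14.1]
opening: -0.0001
```

>>> servo_tool(
  moves=[
    [[0,0,0,0,0,-1,0],[0,0,0,0,0,-2,0],[0,0,0,0,0,-3,0],[0,0,0,0,0,-3,0],[0,0,0,1.5,-1,-2,0],[0,0,0,1.5,-1,-1,0],[0,0,0,1.5,-1,0,0],[0,0,0,1.5,-1,0,0],[0,0,0,0,0,0,0],[0,0,0,0,0,0,0]],
  ],
)

```text
time: 18.52
ee_pos: [0.5131, 0.1476, 0.1741]
tcp_rot: [179.7, 0.7, 168.7]
wrist_force: [0.2, -0.3, 0.5]
opening: -0.0001
```

Run:
```python
from h import *
st()
im=imaging.camera("scene");needle(im,.0385);cv2.imwrite("pics/s15.png",im)
cv2.imwrite("pics/s15c.png",cv2.resize(im[205:255,260:310],None,fx=12,fy=12,interpolation=2))
im=imaging.camera("top");cv2.imwrite("pics/t15.png",im)
```

```text
18.52 [0.5131 0.1476 0.1741] [179.66   0.74 168.69] F [ 0.2  -0.33  0.53] [ 0.004 -0.036 -0.033] op -0.0001 q [16.1  1.3  2.9 90.7 -0.  27.4]
[277 221   7  16  79] mean [ -3.  102.3] axis ang -0.031 len 42.5
[286 222   4  15  32] mean [ 11.8 108.7] axis ang 0.035 len 40.7
```

View pics/s15.png

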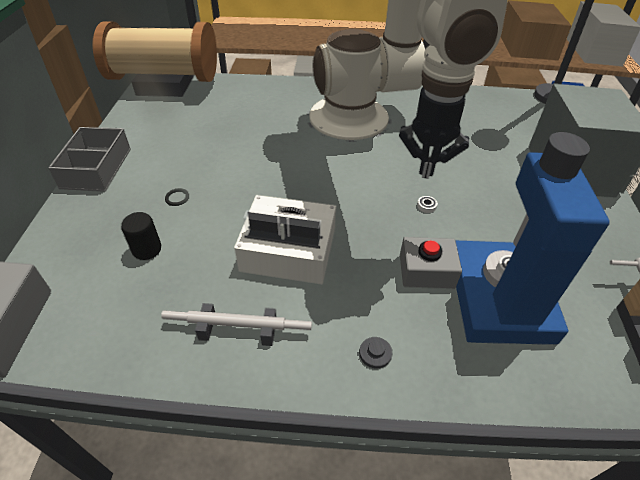

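View pics/s15c.png

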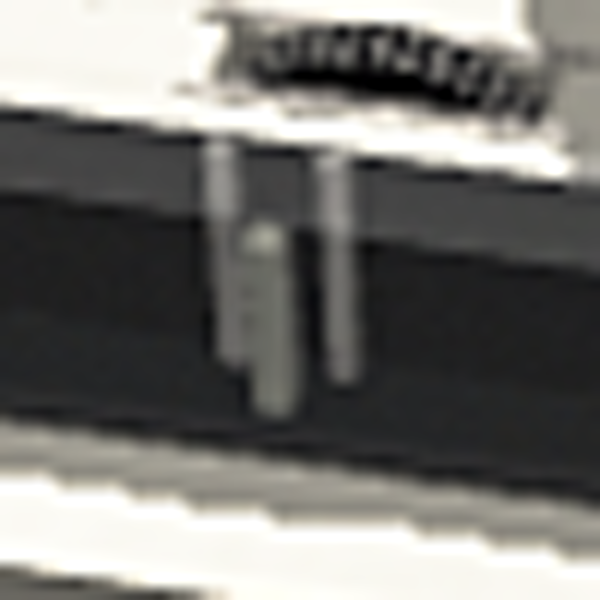

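View pics/t15.png

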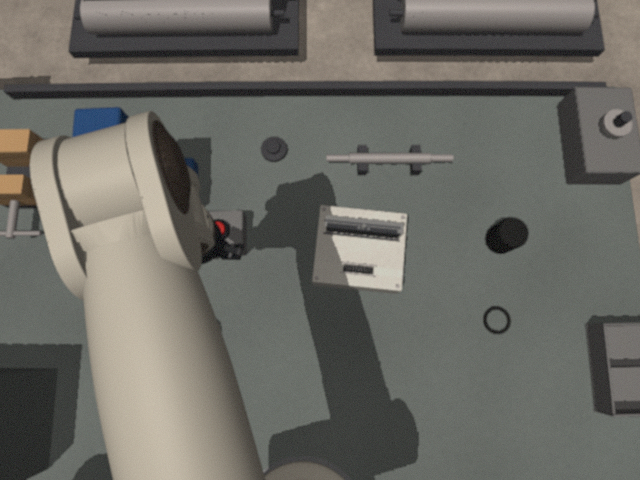

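The needle is unchanged and upright between the prongs, at crop (266,232) to (275,405). The button is back up at (430,250), the loose parts are where they were, and the arm is clear.

```bash
python3 -c "
from workcell import bot
print(bot.job_done())"
```

```text
the job is handed in; nothing more can be done
None
```

The thumbwheel is set with its needle upright between the prongs. The button was then pushed fully down and let go, and I handed the job in after about 18.6 s of robot time.

- **Wheel:** I rolled it in two strokes at about 4 to 6.6 N down force, with a lift between them.
- **Needle:** In the scene camera it reads within about 0.02 rad of upright. The top camera put its tip within about 1 mm of midway. The wrist camera could not show the needle, so it gave no check. The setting read the same before and after the button press.
- **Button:** It travelled about 6 mm at about 5 N, then hit a hard stop where the force rose to 14 N. I released it and it looks raised again.
- **Loose parts:** The parts visible in the last pictures are where they were at the start, and the arm was well clear when I handed in. In the last top view the arm hid the bearings. The scene view showed `bearing_a` in place and `bearing_b` only partly, on the anvil.

**Disagreement:** Both camera views and the contact heights put the closed fingertips about 27 mm above the reported TCP. I therefore set all heights by feel, not by the TCP reading.

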